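Load a mortar half-prism into a spring-fed specimen magazine and close its rail

TASK

Load the mortar half-prism into the channel of the specimen magazine: holding it level and lengthwise, just above the low front lip, push it back against the spring follower until its front end clears the lip, let it down flat on the channel floor so that the spring keeps it behind the lip, and let go of it. Then slide the retaining rail over it fully home. Feel your way and push gently (neither the follower nor the rail may be rammed against its stop; keep every push under 30 N), and leave the tin, the bottle and the beaker alone.

Things in the scene. Friction and masses are not known exactly. Their poses are not given: they have to be found in the camera images.
- prism: Work piece: the grey mortar half-prism nearest the robot (others lie far back), a solid block 40 mm wide (its x), 64 mm long (its y), 40 mm high, 0.16 to 0.32 kg. Origin: centre of its underside, z up; its ends are alike. Grip it firmly across the 40 mm width by its upper 20 mm: the channel walls take the lower 16 mm.
- magazine: Grey base plate fixed to the worktop, carrying channel, follower and rail. Origin on its underside below the channel's middle (mean setting); x along the channel from front lip to follower, z up. Plate x -67 to 117, y +-52, 6 mm thick. Rail guide bars at y +-41 to 48, x -6 to 106, up to z 18 mm. Seated prism: underside z 12, top z 52, middle within 9 mm of x 0, spring holding it to the lip.
- channel_floor (a point): Middle of the channel floor at mean setting (magazine x 0, z 12 mm). Aluminium channel, open above: walls 43 mm apart up to z 28, then lead-ins sloping outward (48 mm apart at z 31). Lip, walls and follower are one unit clamped anywhere up to 8 mm toward +x or -x of the mean setting; this is not measured and does not change in work: find it by touching the follower.
- lip_top (a point): Top of the lip's inner face at mean setting (magazine x -32, z 20 mm): an upright stop 6 mm thick at the channel's front end, 8 mm above the floor. The true lip is up to 8 mm off in x, as the whole channel. Lip to free follower is 54 mm, so the 64 mm prism must push the follower back at least 10 mm to go down behind the lip.
- follower_face (a point): Where the free follower's face is at mean setting (magazine x 22, z 24 mm); the point does not move with it, the true face is up to 8 mm off in x, as the whole channel. Upright steel face 40 mm wide, z 13 to 36 mm, sprung: slides toward +x, 3 N when free and 0.4 N more per mm; solid end stop at 14 mm (about 9 N).
- rail (a joint): Retaining rail: steel bridge 40 mm long (x), 79 wide (y), underside z 54.5, top z 59.5 mm, on side legs at y +-34 to 39, sliding along the magazine's x. Value in m: 0 = fully home at its solid stop (bridge over x 2 to 42 mm), grows toward +x; starts about 0.05. Needs about 4 N, stays where left. Passes 2.5 mm above a seated prism; a prism still on the lip blocks it.
- rail_tab (a point): Top centre of the rail's upright push tab, a dark steel block 10 mm thick (magazine x), 34 mm wide (y), 25 mm high above the bridge; the point is at z 85 mm and at x 30 mm + rail value in the magazine's frame, and moves with the rail.
- sample_tin: Bystander: the nearest white lidded round tin, 64 mm across, 40 mm high; origin at the centre of its underside. It and the prism may stand in either of two places.
- small_bottle: Bystander: the nearest dark brown bottle with black cap, 41 mm across, 68 mm high; origin at the centre of its underside.
- low_beaker: Bystander: the nearest low clear glass beaker, 80 mm across, 97 mm high; origin at the centre of its underside.
Not all that is in view belongs to the job. What is shaped like the prism but red is not meant. Leave any purple look-alike of the magazine alone.

How it is judged:
By the outcome, as a careful person would: the job done as asked, in the order asked, and still so for the second after the job is handed in, with the robot touching nothing.
It also fails if it takes over 61 s, if anything falls off the work surface, if the arm or the gripper's body presses on something with over 40 N, if the wrist force passes 120 N, or if a joint passes its speed limit or range.

ROBOT

A 7-joint arm with a two-finger parallel gripper is mounted at the origin on a cart in front of the work surface, level with it; the furniture and walls round the work are solid. World frame = base frame: x ahead of the robot, y to its left, z up, the work surface at z = 0. Lengths are in m, angles in rad, forces in N, time in s.
With the tool pointing down it reaches from about 0.4 to 0.75 m from the base axis. Payload 19.5 kg.
Tool frame: the origin (TCP) lies at the very end of the fingers, on their centre line; the grasp point (between the pads) lies 19 mm behind it; z points along the fingers, y is the line along which they close (so a half turn about z gives the same grasp; the last joint's range is limited). The gripper opens to 85 mm and grips with 20 to 120 N. Pads are 22 mm wide; open, the fingers measure 114 mm over their backs; the gripper's body (76 mm by 85 mm) begins 54 mm behind the grasp point. The pads swing forward as they close: fully open they stand 13 mm farther back than shut.
Start: joints at [1.06, 0.707, -0.028, 1.485, 0.022, 0.951, -0.075], TCP at [0.26, -0.513, 0.231] pointing down, gripper open.
Joint ranges: [-2.71, 2.71], [-0.32, 2.16], [-1.57, 1.52], [0, 2.45], [-1.46, 4.6], [0, 2.02], [-2.83, 2.83]. Speed limits (rad/s): [1.89, 1.89, 2.57, 2.57, 3.01, 3.01, 3.01].

INTERFACE

Orientations are given as a unit quaternion [x, y, z, w].
In Python, from bench import arm gives the robot as it stands.
- The arm moves only by the tool servo_tool, never from a script. Its argument "steps" is a list of rows, each an object with "xyz": the shift along the tool's x, y, z in mm, a list of three; "twist": the turn, a rotation vector about the tool's x, y, z in rad, a list of three. In form: [{"xyz": [dx, dy, dz], "twist": [rx, ry, rz]}, ...]. A call has 1 to 5 rows; each row shifts and turns the commanded pose from where the row before left it, along the tool's axes as they then stand; what a row does not reach is not made up. A row lasts 1/10 s, in which the tool goes at most 50 mm and 8.59 degrees, less where a joint would pass 70% of its speed; a pose out of reach is approached as far as the arm can. A call is refused whole if a number of a shift passes 50 or a number of a turn 0.15, either way. A call with a gripper value outside its range is refused whole. "fingers" is the opening, from 0 (shut) to 1 (fully open), set as the call begins (left out, the last holds). The fingers move at their own pace and stop on an object; "newtons" is the grip in N (left out, the last holds). Time passes only in rows, so rows that do not move let the fingers close. It gives the time, the measured TCP pose, the force, the opening and the grip force at its end, in the units of the state.
- arm.observe(): the state, without advancing time (a new reading comes with each control period).
- arm.camera(name): name is "side" or "top" or "wrist"; returns the picture (384x512x3 uint8, blue, green, red); there is no depth.
- arm.camera_info(name): a dict with "intrinsics" (3x3 intrinsics, pixels), "R" (3x3) and "t" (3): a world point X has camera coordinates R X + t; the wrist camera has in their place "T_tool_cam" (4x4, takes a point from camera to tool coordinates, whose origin is the TCP and whose axes are the flange's). Camera axes: x right, y down, z forward; pixel columns grow to the right and rows downward; lengths in m; the calibration is good to about 2 mm. A picture is of the moment at which its call begins: read the wrist's pose just before it. camera_info takes no time and is no camera call.
- arm.sign_off(): hands the job in; it is judged then, once.
Trained networks look in the newest picture that a camera, given by its name, has taken for a name from the list of things; names that differ only in an ending like _2 or _b are one class to them, and where a whole thing is asked for, a point or a joint stands for the part that bears it (a point fixed in the world has none). Each returns a list of dicts, best first, with "confidence" (0 to 1); they miss things now and then, are a little off and sometimes report something else, mostly with a low value. They report only what shows in the picture. A call takes as long as a camera call. They do not tell look-alikes from the thing itself.
- arm.trace(camera, target): "mask" (384x512 bool, what is visible of it) and "extent" ([left, top, right, bottom] in pixels, round what is visible of it).
- arm.tip_of(camera, target): "position" ([column, row] in pixels: a listed point, or the origin of a listed thing).
The state is a dict: "clock": time; "joint_pos": joint angles; "qd": joint speeds; "tau": joint torques, N m; "eef_pos": TCP position; "tool_rot": TCP orientation; "force": force on the tool from outside, world axes, zero at the start; "wrist_torque": the same for the moment, N m; "opening": opening from 0.0 (shut) to 1.0 (fully open); "grip_force": force on a finger pad.
Only numpy, scipy, OpenCV 4.12 (cv2) and the standard library are available. Lean on these libraries where they do the work, as an engineer would, in place of code of your own. Each camera call takes 0.05 s, during which the arm holds its last target. There are 200 camera calls.

## Working session

There is one attempt and no reset: what is moved stays moved. The work goes in short steps, Python scripts to look and compute and a tool call to move; the robot and the scene stay as the last step left them, time stands still between calls to the robot, and variables do not carry over. Pictures are saved under pics/ and viewed, at most 10 in all, crops included, and the job is handed in when it is done.

Besides the shell and the picture viewer there is one more tool, called after ">>>" as a command line: name --argument value ..., lists and objects as JSON in quotes. servo_tool: Moves the arm, as the interface text tells. Its arguments: {"type":"object","properties":{"steps":{"type":"array"},"fingers":{"type":"number"},"newtons":{"type":"number"}},"required":["steps"]}

```bash
mkdir -p pics; ls
cat > h.py <<'E'
import numpy as np, cv2
from bench import arm
from scipy.spatial.transform import Rotation as Rn
def cam(n):
    i=arm.camera_info(n); K=np.array(i["intrinsics"])
    if n=="wrist":
        s=arm.observe(); T=np.eye(4); T[:3,:3]=Rn.from_quat(s["tool_rot"]).as_matrix(); T[:3,3]=s["eef_pos"]
        W=T@np.array(i["T_tool_cam"]); C=np.linalg.inv(W); return K,C[:3,:3],C[:3,3]
    return K,np.array(i["R"]),np.array(i["t"])
def proj(c,X):
    K,R,t=c; p=K@(R@np.asarray(X,float)+t); return p[:2]/p[2]
def onz(c,uv,z):
    K,R,t=c; d=R.T@np.linalg.inv(K)@np.array([uv[0],uv[1],1.]); o=-R.T@t
    return o+d*(z-o[2])/d[2]
E
python3 - <<'E'
from h import *
np.set_printoptions(precision=3,suppress=True)
s=arm.observe(); print(s)
ims=[]
for n in ["side","top"]:
    c=cam(n); im=arm.camera(n); ims.append(im); cv2.imwrite(f"pics/{n}0.png",im)
    print(n,"campos",-c[1].T@c[2])
    for tg,z in [("prism",0),("magazine",0),("channel_floor",.012),("lip_top",.02),("follower_face",.024),("rail_tab",.085),("sample_tin",0),("small_bottle",0),("low_beaker",0)]:
        for r in arm.tip_of(n,tg)[:4]: print(tg,round(r["confidence"],2),np.array(r["position"]),onz(c,r["position"],z))
E
```

```text
pics
{'clock': 0.0, 'joint_pos': array([ 1.06 ,  0.707, -0.028,  1.485,  0.022,  0.951, -0.075]), 'qd': array([-0.001,  0.   , -0.003, -0.001,  0.   , -0.001,  0.001]), 'tau': array([ -0.   , -88.321,   1.235, -23.617,   0.017,   0.007,   0.   ]), 'eef_pos': array([ 0.26 , -0.513,  0.231]), 'tool_rot': array([ 0.973,  0.232, -0.   , -0.001]), 'force': array([-1.039,  0.558,  0.884]), 'wrist_torque': array([ 0.018, -0.045,  0.006]), 'grip_force': 0.0, 'opening': 0.9984784488881596}
side campos [0.607 1.21  0.512]
prism 0.97 [242.3 241. ] [0.58  0.388 0.   ]
prism 0.91 [244.5 218.5] [0.571 0.276 0.   ]
prism 0.7 [271.  263.2] [0.52  0.481 0.   ]
magazine 0.75 [332.3 311.7] [0.421 0.639 0.   ]
magazine 0.65 [269.5 194.7] [0.492 0.131 0.   ]
channel_floor 0.89 [273.9 193.3] [0.481 0.147 0.012]
channel_floor 0.62 [331.4 306.8] [0.424 0.639 0.012]
lip_top 0.71 [352.1 300.9] [0.385 0.633 0.02 ]
lip_top 0.55 [278.6 188.9] [0.466 0.133 0.02 ]
follower_face 0.88 [321.  301.8] [0.444 0.639 0.024]
follower_face 0.72 [262.6 191.8] [0.515 0.161 0.024]
follower_face 0.65 [189.1 187.1] [0.729 0.124 
[... 419 characters left out ...]
0.   ]
prism 0.75 [244.2 210.6] [0.582 0.372 0.   ]
magazine 0.77 [136.8 268.7] [0.406 0.643 0.   ]
magazine 0.65 [329.1 252.8] [0.483 0.138 0.   ]
channel_floor 0.81 [329.5 252.4] [0.483 0.139 0.012]
channel_floor 0.8 [140.9 265.9] [0.413 0.63  0.012]
lip_top 0.77 [331.6 264.4] [0.451 0.134 0.02 ]
lip_top 0.55 [137.1 279.8] [0.376 0.634 0.02 ]
follower_face 0.91 [328.6 238.2] [0.518 0.144 0.024]
follower_face 0.16 [269.4 172.8] [0.686 0.311 0.024]
rail_tab 0.82 [328.2 216.5] [0.564 0.156 0.085]
rail_tab 0.57 [130.7 252.2] [0.44  0.641 0.085]
sample_tin 0.74 [240.7 262.6] [0.441 0.371 0.   ]
small_bottle 0.49 [361.1 168.3] [0.723 0.057 0.   ]
low_beaker 0.85 [269.7 171. ] [0.698 0.31  0.   ]
```

Run:
```python
import cv2,numpy as np
t=cv2.imread("pics/top0.png"); cv2.imwrite("pics/top_c.png",cv2.resize(t[140:320,100:400],None,fx=2.6,fy=2.6,interpolation=2))
t=cv2.imread("pics/side0.png"); cv2.imwrite("pics/side_c.png",cv2.resize(t[120:330,130:400],None,fx=2.6,fy=2.6,interpolation=2))
```

```text
(no output)
```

View pics/top_c.png

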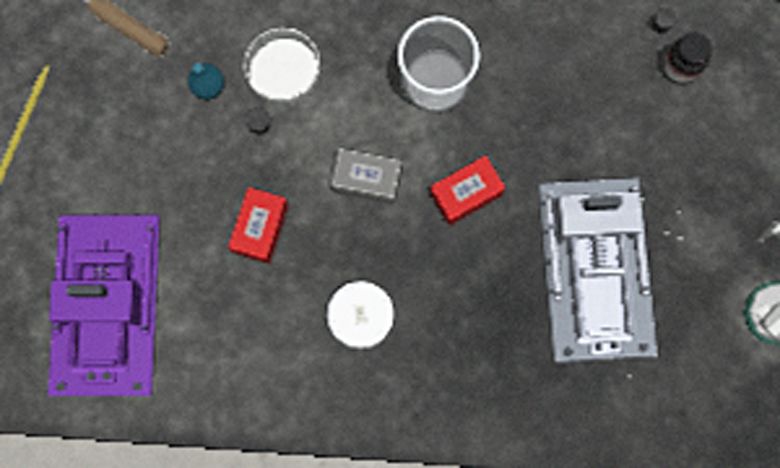

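View pics/side_c.png

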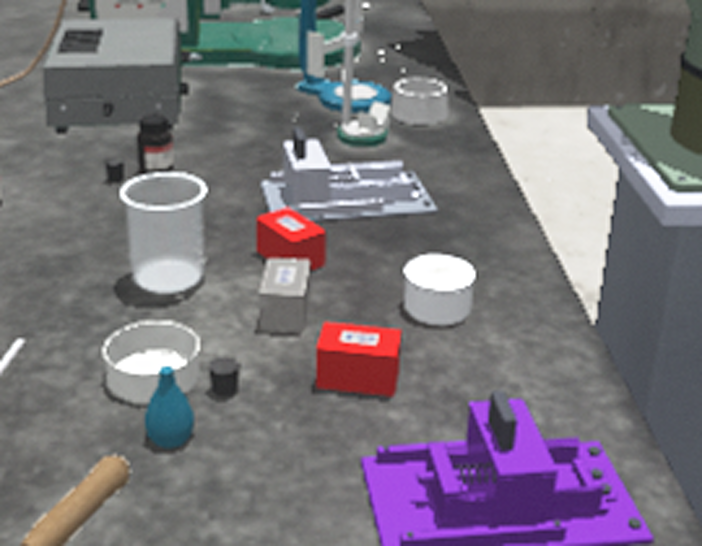

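The top crop shows three prism-shaped blocks, in full-picture pixels. The one at (241,206) is grey, and those at (200,226) and (279,213) are red. The grey one fits the description. The grey magazine at (330,245) is the target and the purple one at (139,257) is the look-alike; the tin is at (239,261).

```bash
cat >> h.py <<'E'
from scipy.optimize import minimize
def box(x,y,a,sx,sy,z0,z1):
    R=np.array([[np.cos(a),-np.sin(a)],[np.sin(a),np.cos(a)]])
    return [[*(R@[i*sx/2,j*sy/2]+[x,y]),z] for i in(-1,1) for j in(-1,1) for z in(z0,z1)]
def fit(cms,p0,sx=.04,sy=.064,z0=0,z1=.04):
    S=4
    def f(p):
        e=0
        for c,m in cms:
            h=cv2.convexHull(np.array([proj(c,X) for X in box(*p,sx,sy,z0,z1)],np.float32))
            I=np.zeros((384*S,512*S),np.uint8); cv2.fillConvexPoly(I,((h+.5)*S).astype(int),1)
            M=cv2.resize(m.astype(np.uint8),None,fx=S,fy=S,interpolation=0)
            e+=1-(I&M).sum()/(I|M).sum()
        return e
    best=None
    for a in np.arange(-.8,.81,.2)+p0[2]:
        r=minimize(f,[p0[0],p0[1],a],method="Nelder-Mead",options=dict(initial_simplex=np.array([p0[0],p0[1],a])+np.array([[0,0,0],[.015,0,0],[0,.015,0],[0,0,.2]]),xatol=1e-4,fatol=1e-4,maxiter=80))
        if best is None or r.fun<best.fun: best=r
    return best
E
python3 - <<'E'
from h import *
np.set_printoptions(precision=3,suppress=True)
c=cam("top"); arm.camera("top")
for r in arm.trace("top","prism"): print(r["confidence"],r["extent"])
r=[r for r in arm.trace("top","prism") if abs(np.mean(r["extent"][::2])-241)<12]
if r:
    b=fit([(c,r[0]["mask"])],[.58,.372,0]); print(b.x,b.fun)
P=[np.array(p)/2.6+[100,140] for p in [(540,182),(640,178),(657,357),(553,361)]]
W=[onz(c,p,.006) for p in P]; print(np.array(W))
A=(W[0]+W[1]-W[2]-W[3]); print("yaw",np.arctan2(A[1],A[0]))
for r in arm.trace("top","magazine"): print(r["confidence"],r["extent"])
E
```

```text
0.97 [266.5, 198.8, 295.6, 229.6]
0.87 [191.0, 210.4, 212.4, 242.8]
[[0.594 0.201 0.006]
 [0.605 0.097 0.006]
 [0.422 0.075 0.006]
 [0.411 0.179 0.006]]
yaw 0.11687312794518696
0.97 [119.8, 223.2, 163.6, 292.1]
0.8 [305.2, 209.0, 354.0, 277.6]
```

Run:
```python
import cv2,numpy as np
cv2.imwrite("pics/both.png",cv2.resize(np.hstack([cv2.imread("pics/top0.png")[:,230:],cv2.imread("pics/side0.png")[:330,100:].copy() if 0 else cv2.imread("pics/side0.png")[:,100:]]),(800,442),interpolation=2))
```

```text
(no output)
```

View pics/both.png

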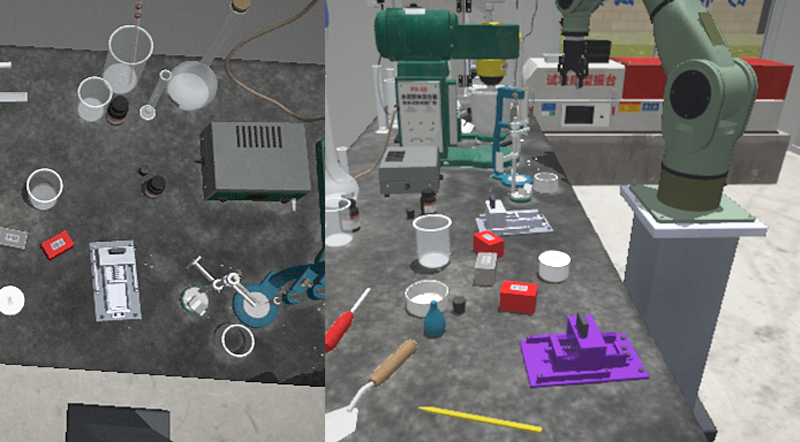

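Run:
```python
from h import *
np.set_printoptions(precision=3,suppress=True)
c=cam("side")
for y in(-.05,-.17,-.25):
  for z in(0,.2,.3,.4): print(y,z,proj(c,[.47,y,z]), proj(cam("top"),[.47,y,z]))
```

```text
-0.05 0 [271.095 171.813] [400.017 262.628]
-0.05 0.2 [273.318 113.191] [427.442 254.5  ]
-0.05 0.3 [274.547  80.773] [445.48  249.153]
-0.05 0.4 [275.866  45.979] [467.758 242.55 ]
-0.17 0 [268.017 159.434] [445.57  265.801]
-0.17 0.2 [269.873 104.606] [481.737 258.261]
-0.17 0.3 [270.891  74.519] [505.538 253.299]
-0.17 0.4 [271.978  42.411] [534.947 247.168]
-0.25 0 [266.204 152.144] [476.025 267.922]
-0.25 0.2 [267.86   99.589] [518.056 260.777]
-0.25 0.3 [268.764  70.88 ] [545.726 256.073]
-0.25 0.4 [269.726  40.344] [579.926 250.259]
```

>>> servo_tool --steps '[{"xyz": [0,0,-45],"twist": [0,0,-0.14]},{"xyz": [0,0,-45],"twist": [0,0,-0.14]},{"xyz": [0,0,-45],"twist": [0,0,-0.14]},{"xyz": [0,0,-45],"twist": [0,0,-0.14]},{"xyz": [0,0,-25],"twist": [0,0,-0.14]}]' --fingers 1 --newtons 80

```text
clock: 1.7
eef_pos: [0.2597, -0.513, 0.4398]
tool_rot: [0.833, 0.554, -0.0, 0.002]
force: [0.2, 0.6, -0.6]
opening: 1.004
grip_force: 0.0
```

```bash
cat >> h.py <<'E'
def to(x,y,z,th=None):
    s=arm.observe(); R=Rn.from_quat(s["tool_rot"]).as_matrix(); p=s["eef_pos"]
    t0=np.arctan2(R[1,0],R[0,0]); th=t0 if th is None else th
    print("t",round(s["clock"],2),"pos",np.round(p*1000,1),"th",round(t0,4),"tilt",np.round(R[:2,2],4),"F",np.round(s["force"],1),"grip",round(s["grip_force"],1),"open",round(s["opening"],3),"q",np.round(s["joint_pos"],2))
    print("tool mm",np.round(R.T@(np.array([x,y,z])-p)*1000,1),"rz",round(-(th-t0),3))
E
python3 -c "
from h import *
to(.55,.376,.43,1.456)"
```

```text
t 1.7 pos [ 259.7 -513.   439.8] th 1.174 tilt [ 0.0018 -0.0031] F [ 0.2  0.6 -0.6] grip 0.0 open 1.004 q [ 1.14  0.58 -0.22  1.    0.12  1.57  0.56]
tool mm [932.1 -75.8   7.6] rz -0.282
```

>>> servo_tool --steps '[{"xyz": [46,-4,0],"twist": [0,0,0]},{"xyz": [46,-4,0],"twist": [0,0,0]},{"xyz": [46,-4,0],"twist": [0,0,0]},{"xyz": [46,-4,0],"twist": [0,0,0]},{"xyz": [46,-4,0],"twist": [0,0,0]}]'

```text
clock: 2.2
eef_pos: [0.3315, -0.2916, 0.4364]
tool_rot: [0.834, 0.552, 0.0, 0.0]
force: [2.3, -0.3, 0.6]
opening: 1.007
grip_force: 0.0
```

>>> servo_tool --steps '[{"xyz": [46,-4,0],"twist": [0,0,0]},{"xyz": [46,-4,0],"twist": [0,0,0]},{"xyz": [46,-4,0],"twist": [0,0,0]},{"xyz": [46,-4,0],"twist": [0,0,0]},{"xyz": [46,-4,0],"twist": [0,0,0]}]'

```text
clock: 2.7
eef_pos: [0.4031, -0.0722, 0.4366]
tool_rot: [0.834, 0.552, 0.0, 0.0]
force: [0.8, -0.9, 0.6]
opening: 1.003
grip_force: 0.0
```

>>> servo_tool --steps '[{"xyz": [46,-4,0],"twist": [0,0,0]},{"xyz": [46,-4,0],"twist": [0,0,0]},{"xyz": [46,-4,0],"twist": [0,0,0]},{"xyz": [46,-4,0],"twist": [0,0,0]},{"xyz": [46,-4,0],"twist": [0,0,0]}]'

```text
clock: 3.2
eef_pos: [0.4748, 0.1473, 0.4364]
tool_rot: [0.834, 0.552, 0.0, 0.0]
force: [2.0, -0.7, 0.3]
opening: 1.001
grip_force: 0.0
```

```bash
python3 -c "
from h import *
to(.53,.376,.27,1.456)"
```

```text
t 3.2 pos [474.8 147.3 436.4] th 1.1684 tilt [ 0.0003 -0.0001] F [ 2.  -0.7  0.3] grip 0.0 open 1.001 q [-0.11  0.43 -0.45  1.3   0.19  1.45 -0.95]
tool mm [232.  -38.8 166.4] rz -0.288
```

Run:
```python
from h import *
np.set_printoptions(precision=3,suppress=True)
c=cam("wrist"); im=arm.camera("wrist"); cv2.imwrite("pics/w0.png",im)
for tg,z in [("prism",0),("magazine",0),("channel_floor",.012),("lip_top",.02),("follower_face",.024),("rail_tab",.085)]:
    for r in arm.tip_of("wrist",tg)[:4]: print(tg,round(r["confidence"],2),np.array(r["position"]),onz(c,r["position"],z))
cv2.imwrite("pics/w0b.png",cv2.resize(im,(800,600)))
```

```text
prism 0.8 [255.8   7.3] [0.584 0.381 0.   ]
prism 0.6 [274.   65.1] [0.578 0.278 0.   ]
magazine 0.84 [259.3 152.3] [0.488 0.135 0.   ]
channel_floor 0.83 [259.5 151.8] [0.489 0.137 0.012]
lip_top 0.8 [243.3 164.9] [0.449 0.127 0.02 ]
lip_top 0.68 [191.2  40.6] [0.453 0.372 0.02 ]
lip_top 0.48 [261.  152.3] [0.492 0.136 0.02 ]
follower_face 0.63 [268.4 145.5] [0.51  0.144 0.024]
rail_tab 0.92 [303.1 132.5] [0.573 0.148 0.085]
```

View pics/w0b.png

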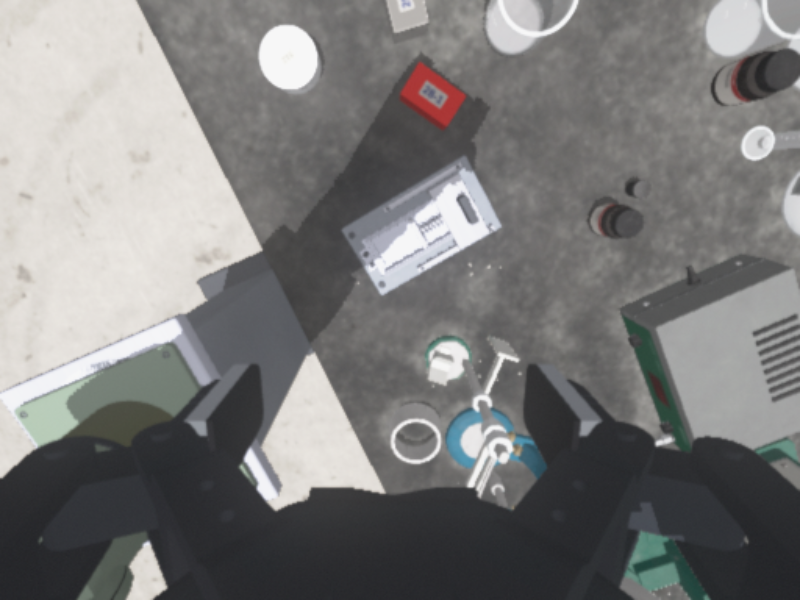

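The wrist view shows the grey magazine at about (270,145), the tin at (185,38) and the grey prism at the top edge (262,8).

>>> servo_tool --steps '[{"xyz": [36,10,30],"twist": [0,0,-0.058]},{"xyz": [36,10,30],"twist": [0,0,-0.058]},{"xyz": [36,10,30],"twist": [0,0,-0.058]},{"xyz": [36,10,30],"twist": [0,0,-0.058]},{"xyz": [36,10,30],"twist": [0,0,-0.058]}]'

```text
clock: 4.05
eef_pos: [0.5742, 0.3033, 0.2854]
tool_rot: [0.746, 0.666, 0.0, 0.0]
force: [1.1, 0.1, 1.4]
opening: 1.005
grip_force: 0.0
```

>>> servo_tool --steps '[{"xyz": [0,0,0],"twist": [0,0,0]},{"xyz": [0,0,0],"twist": [0,0,0]}]'

```text
clock: 4.25
eef_pos: [0.5732, 0.3028, 0.2858]
tool_rot: [0.746, 0.666, -0.001, -0.0]
force: [0.1, -1.1, 1.4]
opening: 0.993
grip_force: 0.0
```

Run:
```python
from h import *
np.set_printoptions(precision=4,suppress=True)
c=cam("wrist"); im=arm.camera("wrist"); cv2.imwrite("pics/w1.png",im)
for r in arm.trace("wrist","prism")[:3]:
    e=r["extent"]; print(r["confidence"],e,im[r["mask"]].mean(0))
    g=im[r["mask"]].mean(0)
    if np.ptp(g)<40:
        b=fit([(c,r["mask"])],[.58,.376,-.115]); print(b.x,b.fun); x=b.x
        for X in box(*x,.04,.064,0,.04): cv2.circle(im,tuple(int(v) for v in proj(c,X)),2,(0,255,0),-1)
        to(x[0],x[1],.021,np.pi/2+x[2])
cv2.imwrite("pics/w1b.png",cv2.resize(im,(800,600)))
```

```text
0.66 [166.5, 218.9, 285.0, 294.5] [185.9742 177.7361 176.1693]
[ 0.58   0.376 -0.915] 1.0
t 4.35 pos [573.5 302.3 287.7] th 1.4567 tilt [0.0017 0.0004] F [-0.2  0.   1. ] grip 0.0 open 1.001 q [-0.35  0.81 -0.47  1.07  0.35  1.33 -0.89]
tool mm [ 73.8  -2.4 266.7] rz 0.801
0.61 [234.6, 152.3, 288.9, 204.2] [ 71.277   71.313  168.0187]
0.58 [172.3, 1.7, 234.9, 50.6] [ 95.7452  95.7357 218.7665]
```

View pics/w1b.png

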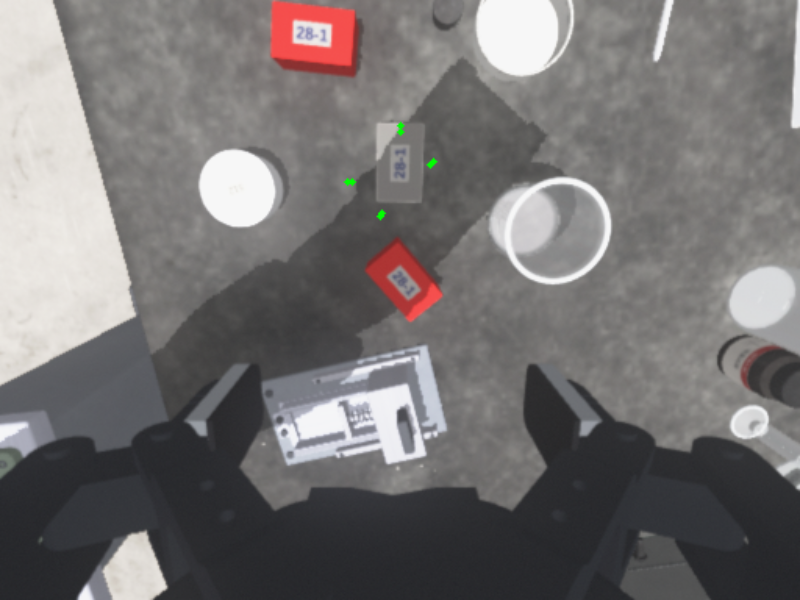

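The grey prism is at view px x 376–424, y 123–202, between the two reds and clear of the tin at (240,188). The network returned only the reds and the magazine, so I'll use the corners directly.

Run:
```python
from h import *
np.set_printoptions(precision=4,suppress=True)
c=cam("wrist"); print("cam",-c[1].T@c[2])
W=np.array([onz(c,np.array(p)/1.5625,.04) for p in [(377,123),(424,123),(423.5,202),(376.5,202)]]); print(W)
print([np.linalg.norm(W[i]-W[(i+1)%4]) for i in range(4)])
d=W[0]+W[1]-W[2]-W[3]; a=np.arctan2(d[1],d[0])-np.pi/2; m=W.mean(0); print(m,a)
to(m[0],m[1],.12,np.pi/2+a)
```

```text
cam [0.5814 0.367  0.4301]
[[0.5744 0.4162 0.04  ]
 [0.6134 0.4117 0.04  ]
 [0.6068 0.3475 0.04  ]
 [0.566  0.3522 0.04  ]]
[np.float64(0.03928043812876528), np.float64(0.06452310561032093), np.float64(0.04106994457630685), np.float64(0.06451938595421504)]
[0.5902 0.3819 0.04  ] -0.1170047389904807
t 4.35 pos [573.5 302.3 287.7] th 1.4567 tilt [0.0017 0.0004] F [-0.2  0.   1. ] grip 0.0 open 1.001 q [-0.35  0.81 -0.47  1.07  0.35  1.33 -0.89]
tool mm [ 80.9   7.2 167.7] rz 0.003
```

>>> servo_tool --steps '[{"xyz": [20,2,42],"twist": [0,0,0]},{"xyz": [20,2,42],"twist": [0,0,0]},{"xyz": [20,2,42],"twist": [0,0,0]},{"xyz": [21,1,42],"twist": [0,0,0]},{"xyz": [0,0,0],"twist": [0,0,0]}]'

```text
clock: 4.85
eef_pos: [0.5871, 0.3835, 0.1138]
tool_rot: [0.745, 0.667, -0.003, -0.001]
force: [-0.0, -1.1, -0.1]
opening: 0.998
grip_force: 0.0
```

Run:
```python
from h import *
c=cam("wrist"); im=arm.camera("wrist"); to(.5902,.3819,.021,1.4538)
for X in box(.5902,.3819,-.117,.04,.064,0,.04): cv2.circle(im,tuple(int(v) for v in proj(c,X)),1,(0,255,0),-1)
cv2.imwrite("pics/w2b.png",cv2.resize(im,(800,600)))
```

```text
t 4.9 pos [588.5 382.8 117.3] th 1.4587 tilt [-0.0018 -0.0011] F [-0.2 -0.4  0.6] grip 0.0 open 0.999 q [-0.47  1.07 -0.43  1.04  0.42  1.11 -0.99]
tool mm [-0.6  1.9 96.3] rz 0.005
```

View pics/w2b.png

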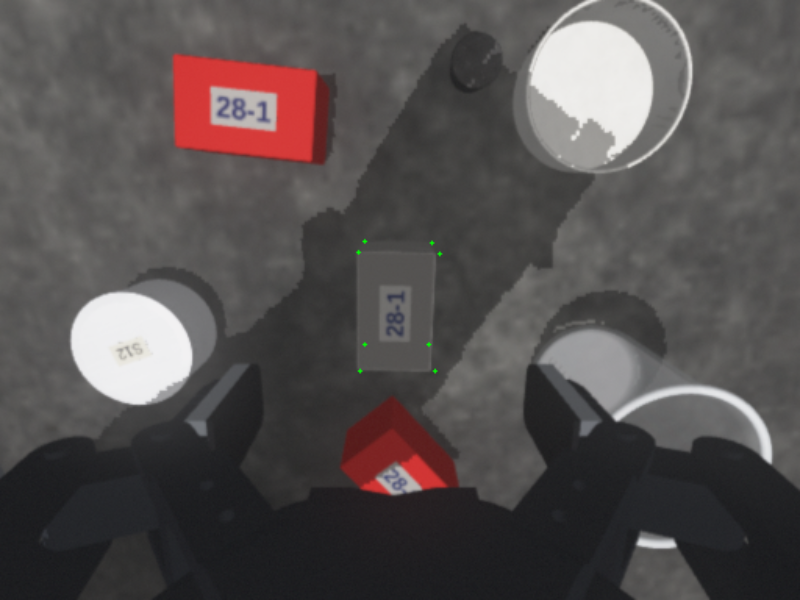

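The prism fits the predicted box within about 2 mm. The beaker and tin are clear of the fingers, so I'll go down.

>>> servo_tool --steps '[{"xyz": [0,1,30],"twist": [0,0,0.005]},{"xyz": [0,0,30],"twist": [0,0,0]},{"xyz": [0,0,24],"twist": [0,0,0]},{"xyz": [0,0,12],"twist": [0,0,0]},{"xyz": [0,0,0],"twist": [0,0,0]}]'

```text
clock: 5.4
eef_pos: [0.5907, 0.3823, 0.0232]
tool_rot: [0.748, 0.664, 0.0, 0.0]
force: [0.7, -0.2, 0.9]
opening: 1.004
grip_force: 0.0
```

```bash
python3 -c "
from h import *
to(.5902,.3819,.020,1.4538)"
```

```text
t 5.4 pos [590.7 382.3  23.2] th 1.4525 tilt [0.0006 0.0001] F [ 0.7 -0.2  0.9] grip 0.0 open 1.004 q [-0.48  1.19 -0.4   1.09  0.46  0.95 -1.03]
tool mm [-0.5 -0.4  3.2] rz -0.001
```

>>> servo_tool --steps '[{"xyz": [0,0,3],"twist": [0,0,0]},{"xyz": [0,0,0],"twist": [0,0,0]},{"xyz": [0,0,0],"twist": [0,0,0]},{"xyz": [0,0,0],"twist": [0,0,0]},{"xyz": [0,0,0],"twist": [0,0,0]}]' --fingers 0 --newtons 80

```text
clock: 5.9
eef_pos: [0.5905, 0.3836, 0.0207]
tool_rot: [0.747, 0.664, 0.001, 0.0]
force: [-2.0, -1.6, 10.1]
opening: 0.45
grip_force: 82.0
```

>>> servo_tool --steps '[{"xyz": [0,0,0],"twist": [0,0,0]},{"xyz": [0,0,0],"twist": [0,0,0]},{"xyz": [0,0,0],"twist": [0,0,0]}]'

```text
clock: 6.2
eef_pos: [0.5905, 0.3836, 0.0207]
tool_rot: [0.747, 0.664, 0.001, 0.0]
force: [-1.5, -1.9, 10.5]
opening: 0.445
grip_force: 82.0
```

```bash
python3 -c "
from h import *
to(.483,.135,.2,.117)"
```

```text
t 6.2 pos [590.5 383.6  20.7] th 1.4536 tilt [0.0014 0.0011] F [-1.5 -1.9 10.5] grip 82.0 open 0.445 q [-0.48  1.19 -0.4   1.09  0.46  0.95 -1.03]
tool mm [-259.2  -77.4 -179.7] rz 1.337
```

>>> servo_tool --steps '[{"xyz": [0,0,-15],"twist": [0,0,0]},{"xyz": [0,0,-40],"twist": [0,0,0]},{"xyz": [0,0,-45],"twist": [0,0,0]},{"xyz": [0,0,-45],"twist": [0,0,0.14]},{"xyz": [0,0,-35],"twist": [0,0,0.147]}]'

```text
clock: 6.7
eef_pos: [0.59, 0.3834, 0.2035]
tool_rot: [0.836, 0.549, 0.001, -0.001]
force: [0.6, -0.1, -2.8]
opening: 0.451
grip_force: 81.1
```

>>> servo_tool --steps '[{"xyz": [0,0,0],"twist": [0,0,0.147]},{"xyz": [0,0,0],"twist": [0,0,0.147]},{"xyz": [0,0,0],"twist": [0,0,0.147]},{"xyz": [0,0,0],"twist": [0,0,0.147]},{"xyz": [0,0,0],"twist": [0,0,0.147]}]'

```text
clock: 7.2
eef_pos: [0.5898, 0.3833, 0.2005]
tool_rot: [0.977, 0.211, 0.0, -0.0]
force: [-0.3, 0.9, -2.0]
opening: 0.451
grip_force: 81.2
```

>>> servo_tool --steps '[{"xyz": [0,0,0],"twist": [0,0,0.147]},{"xyz": [0,0,0],"twist": [0,0,0.147]},{"xyz": [0,0,0],"twist": [0,0,0]},{"xyz": [0,0,0],"twist": [0,0,0]}]'

```text
clock: 7.6
eef_pos: [0.5899, 0.3833, 0.2]
tool_rot: [0.997, 0.071, 0.0, -0.0]
force: [-0.3, -0.6, -2.2]
opening: 0.448
grip_force: 81.2
```

```bash
python3 -c "
from h import *
to(.442,.13,.16,.117)"
```

```text
t 7.6 pos [589.9 383.3 200. ] th 0.1426 tilt [0.0003 0.0005] F [-0.3 -0.6 -2.2] grip 81.2 open 0.448 q [-0.58  0.97 -0.13  0.94  0.12  1.23 -2.12]
tool mm [-182.4  229.8   39.9] rz 0.026
```

>>> servo_tool --steps '[{"xyz": [-30,38,0],"twist": [0,0,0]},{"xyz": [-30,38,0],"twist": [0,0,0]},{"xyz": [-30,38,0],"twist": [0,0,0]},{"xyz": [-30,38,0],"twist": [0,0,0]},{"xyz": [-30,38,0],"twist": [0,0,0]}]'

```text
clock: 8.1
eef_pos: [0.4735, 0.1841, 0.1999]
tool_rot: [0.997, 0.071, 0.0, -0.0]
force: [2.2, -0.5, -2.1]
opening: 0.448
grip_force: 81.1
```

>>> servo_tool --steps '[{"xyz": [-32,40,0],"twist": [0,0,0.026]},{"xyz": [0,0,20],"twist": [0,0,0]},{"xyz": [0,0,0],"twist": [0,0,0]},{"xyz": [0,0,0],"twist": [0,0,0]}]'

```text
clock: 8.5
eef_pos: [0.4496, 0.1434, 0.1798]
tool_rot: [0.998, 0.058, 0.0, -0.0]
force: [-0.5, -0.6, -1.8]
opening: 0.446
grip_force: 81.1
```

Run:
```python
from h import *
np.set_printoptions(precision=4,suppress=True)
c=cam("wrist"); im=arm.camera("wrist"); to(.461,.132,.08,.117); cv2.imwrite("pics/w3.png",im)
for r in arm.trace("wrist","magazine")[:2]: print(r["confidence"],r["extent"])
for tg,z in [("magazine",0),("channel_floor",.012),("lip_top",.02),("follower_face",.024),("rail_tab",.085)]:
    for r in arm.tip_of("wrist",tg)[:2]: print(tg,round(r["confidence"],2),np.array(r["position"]),onz(c,r["position"],z))
cv2.imwrite("pics/w3b.png",cv2.resize(im,(800,600),interpolation=2))
```

```text
t 8.55 pos [449.7 143.5 179.9] th 0.1147 tilt [0.0006 0.0007] F [-0.6  0.5 -1.8] grip 81.1 open 0.45 q [-0.29  0.64 -0.15  1.92  0.16  0.6  -2.  ]
tool mm [ 9.9 12.8 99.9] rz -0.002
0.81 [207.4, 26.4, 313.0, 202.3]
magazine 0.64 [260.8 144.3] [0.4858 0.1368 0.    ]
channel_floor 0.74 [262.  141.4] [0.4902 0.1364 0.012 ]
lip_top 0.63 [261.9 173.4] [0.4562 0.1326 0.02  ]
follower_face 0.91 [261.9 122.4] [0.5104 0.1395 0.024 ]
rail_tab 0.72 [263.3  47. ] [0.5676 0.1477 0.085 ]
rail_tab 0.55 [258.4 142.9] [0.4944 0.1426 0.085 ]
```

View pics/w3b.png

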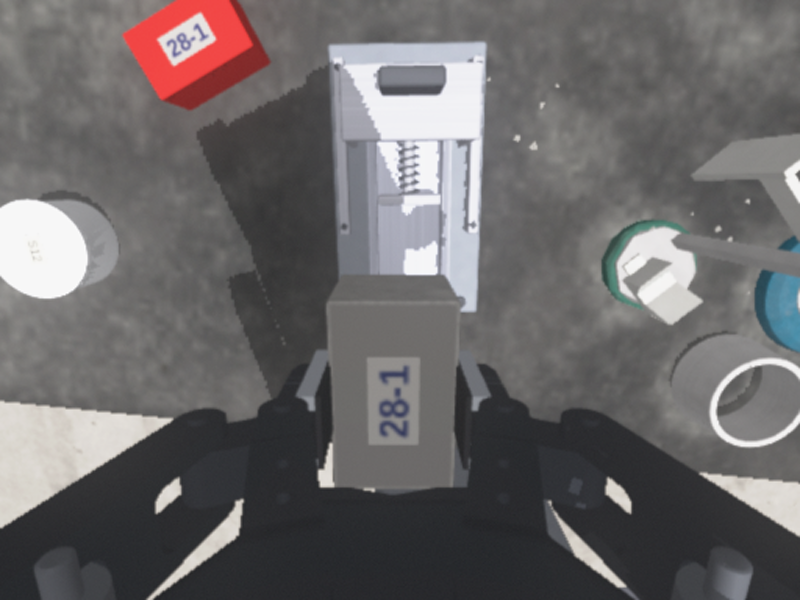

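The held prism points at the grey magazine. The follower face is at view px (408,197), the rail tab at (412,80) and the plate's far corners at (330,45) and (487,43). The tin and the green stand are well clear.

Run:
```python
from h import *
np.set_printoptions(precision=4,suppress=True)
c=cam("wrist"); s=arm.observe(); R=Rn.from_quat(s["tool_rot"]).as_matrix(); p=s["eef_pos"]
def T(n,uv,z): w=onz(c,np.array(uv)/1.5625,z); print(n,"world",w[:2],"tool mm",(R.T@(w-p)*1000)[:2])
zb=p[2]-.0207
T("prism bot L",(343,277),zb);T("prism bot R",(447,277),zb)
T("prism top L",(329,303),zb+.04);T("prism top R",(460,303),zb+.04)
T("plate far L",(330,45),.006);T("plate far R",(487,43),.006);T("plate near R",(477,311),.006)
T("rail L",(336,140),.0545);T("rail R",(481,138),.0545)
T("foll L",(379,196),.036);T("foll R",(440,196),.036)
T("tab L",(379,93),.085);T("tab R",(445,93),.085)
# binarised edges for refinement
im=cv2.imread("pics/w3.png"); g=cv2.cvtColor(im,6)
for r in (60,105,120,130,150,165): print(r,g[r,205:315:1].tolist() if r in(120,150) else "")
```

```text
prism bot L world [0.4779 0.1652] tool mm [ 30.8578 -18.9626]
prism bot R world [0.4823 0.1257] tool mm [30.8311 20.7564]
prism top L world [0.4787 0.1649] tool mm [ 31.6784 -18.6349]
prism top R world [0.483  0.1268] tool mm [31.6534 19.7275]
plate far L world [0.5956 0.2002] tool mm [151.7729 -40.5748]
plate far R world [0.6081 0.0992] tool mm [152.8493  61.2081]
plate near R world [0.4284 0.0765] tool mm [-28.278   63.6444]
rail L world [0.5345 0.1854] tool mm [ 89.3744 -32.7297]
rail R world [0.5449 0.1023] tool mm [90.3995 51.0596]
foll L world [0.5053 0.158 ] tool mm [57.2616 -8.7074]
foll R world [0.5096 0.1193] tool mm [57.2331 30.2239]
tab L world [0.5567 0.1618] tool mm [108.8128  -6.7663]
tab R world [0.5604 0.1291] tool mm [108.7864  26.1793]
60 
105 
120 [67, 66, 65, 64, 64, 65, 64, 66, 76, 98, 115, 129, 147, 150, 151, 152, 150, 134, 113, 119, 122, 120, 121, 121, 120, 121, 122, 123, 122, 127, 142, 154, 152, 151, 153, 156, 157, 175, 179, 178, 176, 175, 176, 176, 174, 175, 177, 176, 178, 186, 190, 146, 138, 145, 193, 220, 233, 236, 225, 210, 201, 215, 230, 236, 239, 240, 239, 238, 238, 238, 240, 244, 245, 245, 241, 182, 146, 161, 211, 207, 208, 216, 225, 222, 209, 206, 206, 205, 205, 205, 206, 204, 194, 166, 133, 179, 233, 241, 241, 241, 238, 221, 174, 113, 103, 104, 105, 106, 107, 108]
130 
150 [60, 62, 63, 63, 63, 65, 64, 63, 65, 68, 83, 110, 120, 124, 124, 123, 125, 125, 121, 118, 118, 118, 117, 120, 119, 119, 121, 119, 119, 121, 126, 140, 150, 149, 148, 142, 138, 159, 169, 173, 172, 171, 171, 171, 170, 171, 172, 173, 172, 173, 172, 174, 174, 175, 173, 171, 170, 172, 173, 175, 171, 169, 169, 172, 173, 177, 174, 171, 172, 171, 171, 171, 171, 171, 169, 159, 134, 152, 204, 204, 205, 216, 226, 209, 205, 205, 205, 205, 206, 206, 206, 206, 206, 205, 205, 204, 204, 205, 204, 205, 198, 168, 110, 104, 104, 102, 102, 101, 100, 101]
165
```

>>> servo_tool --steps '[{"xyz": [8,5,30],"twist": [0,0,-0.007]},{"xyz": [8,5,40],"twist": [0,0,0]},{"xyz": [0,0,35],"twist": [0,0,0]},{"xyz": [0,0,13],"twist": [0,0,0]},{"xyz": [0,0,0],"twist": [0,0,0]}]'

```text
clock: 9.35
eef_pos: [0.4656, 0.1344, 0.0599]
tool_rot: [0.998, 0.06, -0.001, 0.0]
force: [-0.5, -0.1, -2.1]
opening: 0.447
grip_force: 81.1
```

>>> servo_tool --steps '[{"xyz": [0,0,0],"twist": [0,0,0]},{"xyz": [0,0,0],"twist": [0,0,0]}]'

```text
clock: 9.55
eef_pos: [0.4668, 0.1346, 0.0624]
tool_rot: [0.998, 0.059, 0.001, -0.0]
force: [-0.5, 0.6, -2.6]
opening: 0.448
grip_force: 81.1
```

Run:
```python
from h import *
np.set_printoptions(precision=4,suppress=True)
c=cam("wrist"); im=arm.camera("wrist"); to(.461,.132,.0437,.122); cv2.imwrite("pics/w4.png",im)
cv2.imwrite("pics/w4b.png",cv2.resize(im[60:330,150:370],(652,800*270//270)[:1]+(600,),interpolation=2) if 0 else cv2.resize(im[80:320,120:400],(700,600),interpolation=2))
```

```text
t 9.6 pos [466.8 134.6  62.4] th 0.1187 tilt [0.0016 0.0005] F [-0.  -0.5 -2.2] grip 81.1 open 0.452 q [-0.3   0.87 -0.09  1.97  0.22  0.31 -2.01]
tool mm [-6.1  1.9 18.7] rz -0.003
```

View pics/w4b.png

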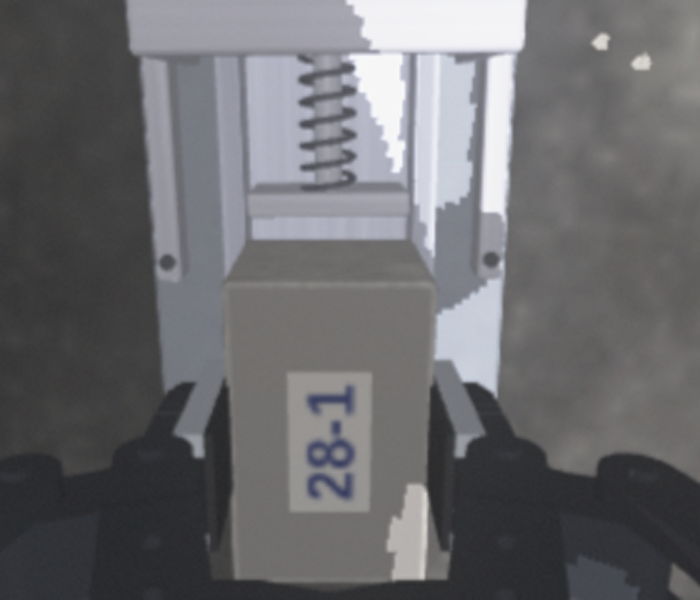

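The held prism is centred on the follower (crop px 330 against 329) and stands clear in front of it.

Run:
```python
from h import *
np.set_printoptions(precision=4,suppress=True)
c=cam("wrist"); s=arm.observe(); R=Rn.from_quat(s["tool_rot"]).as_matrix(); p=s["eef_pos"]
def T(n,uv,z): w=onz(c,np.array(uv)/2.5+[120,80],z); print(n,"tool mm",(R.T@(w-p)*1000)[:2])
zb=p[2]-.0207
T("pr L",(246,240),zb);T("pr R",(414,240),zb)
T("fo L",(249,216),.036);T("fo R",(409,216),.036)
T("fo top back",(329,186),.036)
T("bar L",(163,281),.018);T("bar R",(487,277),.018);T("rail L",(132,51),.0545);T("rail R",(524,51),.0545)
```

```text
pr L tool mm [ 31.6271 -19.6081]
pr R tool mm [31.602  20.4551]
fo L tool mm [ 36.4205 -19.3732]
fo R tool mm [36.3952 19.7582]
fo top back tool mm [43.7429  0.197 ]
bar L tool mm [ 15.067  -45.8456]
bar R tool mm [16.161  43.9509]
rail L tool mm [ 73.893  -40.2325]
rail R tool mm [73.8309 40.1967]
```

>>> servo_tool --steps '[{"xyz": [0,0,5],"twist": [0,0,0]},{"xyz": [0,0,3],"twist": [0,0,0]},{"xyz": [0,0,0],"twist": [0,0,0]}]'

```text
clock: 9.9
eef_pos: [0.4662, 0.1344, 0.053]
tool_rot: [0.998, 0.059, -0.0, 0.0]
force: [0.3, 0.4, -1.7]
opening: 0.45
grip_force: 81.1
```

>>> servo_tool --steps '[{"xyz": [-3,0,1],"twist": [0,0,0]},{"xyz": [0,0,2],"twist": [0,0,0]},{"xyz": [0,0,2],"twist": [0,0,0]},{"xyz": [0,0,0],"twist": [0,0,0]}]'

```text
clock: 10.3
eef_pos: [0.4633, 0.1341, 0.0481]
tool_rot: [0.998, 0.059, -0.0, 0.0]
force: [0.5, -0.2, -2.8]
opening: 0.451
grip_force: 81.1
```

>>> servo_tool --steps '[{"xyz": [0,0,2],"twist": [0,0,0]},{"xyz": [0,0,0],"twist": [0,0,0]},{"xyz": [0,0,0],"twist": [0,0,0]}]'

```text
clock: 10.6
eef_pos: [0.4633, 0.1341, 0.0463]
tool_rot: [0.998, 0.059, -0.0, -0.0]
force: [0.7, 0.1, -1.6]
opening: 0.45
grip_force: 81.1
```

>>> servo_tool --steps '[{"xyz": [0,0,2],"twist": [0,0,0]},{"xyz": [0,0,0.5],"twist": [0,0,0]},{"xyz": [0,0,0],"twist": [0,0,0]}]'

```text
clock: 10.9
eef_pos: [0.4632, 0.1341, 0.0437]
tool_rot: [0.998, 0.059, -0.0, 0.0]
force: [-0.5, 0.5, -1.6]
opening: 0.447
grip_force: 81.1
```

>>> servo_tool --steps '[{"xyz": [2,0,0],"twist": [0,0,0]},{"xyz": [2,0,0],"twist": [0,0,0]},{"xyz": [0,0,0],"twist": [0,0,0]},{"xyz": [0,0,0],"twist": [0,0,0]}]'

```text
clock: 11.3
eef_pos: [0.4673, 0.1345, 0.0438]
tool_rot: [0.998, 0.059, 0.0, -0.0]
force: [-0.4, -0.1, -1.6]
opening: 0.445
grip_force: 81.1
```

>>> servo_tool --steps '[{"xyz": [1,0,0],"twist": [0,0,0]},{"xyz": [1,0,0],"twist": [0,0,0]},{"xyz": [0,0,0],"twist": [0,0,0]},{"xyz": [0,0,0],"twist": [0,0,0]}]'

```text
clock: 11.7
eef_pos: [0.4693, 0.1348, 0.0438]
tool_rot: [0.998, 0.059, 0.0, -0.0]
force: [0.1, 0.3, -2.4]
opening: 0.452
grip_force: 81.1
```

>>> servo_tool --steps '[{"xyz": [1,0,0],"twist": [0,0,0]},{"xyz": [0,0,0],"twist": [0,0,0]},{"xyz": [0,0,0],"twist": [0,0,0]}]'

```text
clock: 12.0
eef_pos: [0.4702, 0.1349, 0.0438]
tool_rot: [0.998, 0.059, -0.0, -0.0]
force: [-0.3, -0.6, -1.0]
opening: 0.452
grip_force: 81.1
```

>>> servo_tool --steps '[{"xyz": [1,0,0],"twist": [0,0,0]},{"xyz": [0,0,0],"twist": [0,0,0]},{"xyz": [0,0,0],"twist": [0,0,0]}]'

```text
clock: 12.3
eef_pos: [0.471, 0.135, 0.0438]
tool_rot: [0.998, 0.059, -0.0, 0.0]
force: [-3.5, -0.5, 0.4]
opening: 0.448
grip_force: 81.3
```

>>> servo_tool --steps '[{"xyz": [1,0,0],"twist": [0,0,0]},{"xyz": [0,0,0],"twist": [0,0,0]},{"xyz": [0,0,0],"twist": [0,0,0]}]'

```text
clock: 12.6
eef_pos: [0.4722, 0.1352, 0.0438]
tool_rot: [0.998, 0.059, -0.0, -0.0]
force: [-3.8, 0.3, -0.7]
opening: 0.447
grip_force: 81.4
```

>>> servo_tool --steps '[{"xyz": [1,0,0],"twist": [0,0,0]},{"xyz": [0,0,0],"twist": [0,0,0]},{"xyz": [0,0,0],"twist": [0,0,0]}]'

```text
clock: 12.9
eef_pos: [0.4732, 0.1353, 0.0438]
tool_rot: [0.998, 0.059, -0.0, -0.0]
force: [-3.0, -0.6, -0.7]
opening: 0.449
grip_force: 81.4
```

>>> servo_tool --steps '[{"xyz": [1.5,0,0],"twist": [0,0,0]},{"xyz": [1.5,0,0],"twist": [0,0,0]},{"xyz": [1,0,0],"twist": [0,0,0]},{"xyz": [0,0,0],"twist": [0,0,0]},{"xyz": [0,0,0],"twist": [0,0,0]}]'

```text
clock: 13.4
eef_pos: [0.4771, 0.1358, 0.0438]
tool_rot: [0.998, 0.059, -0.0, -0.0]
force: [-6.2, -0.4, -0.3]
opening: 0.447
grip_force: 81.5
```

>>> servo_tool --steps '[{"xyz": [1,0,0],"twist": [0,0,0]},{"xyz": [1,0,0],"twist": [0,0,0]},{"xyz": [1,0,0],"twist": [0,0,0]},{"xyz": [0,0,0],"twist": [0,0,0]},{"xyz": [0,0,0],"twist": [0,0,0]}]'

```text
clock: 13.9
eef_pos: [0.4799, 0.1361, 0.0438]
tool_rot: [0.998, 0.059, -0.0, 0.0]
force: [-6.2, -0.5, 1.9]
opening: 0.449
grip_force: 81.6
```

>>> servo_tool --steps '[{"xyz": [1,0,0],"twist": [0,0,0]},{"xyz": [1,0,0],"twist": [0,0,0]},{"xyz": [0,0,0],"twist": [0,0,0]},{"xyz": [0,0,0],"twist": [0,0,0]}]'

```text
clock: 14.3
eef_pos: [0.4818, 0.1364, 0.0438]
tool_rot: [0.998, 0.059, -0.0, 0.0]
force: [-7.0, 0.4, 2.8]
opening: 0.446
grip_force: 81.7
```

```bash
python3 -c "
from h import *
to(.4824,.1364,.0327,.1187)"
```

```text
t 14.3 pos [481.8 136.4  43.8] th 0.119 tilt [-0.0009 -0.0001] F [-7.   0.4  2.8] grip 81.7 open 0.446 q [-0.29  0.92 -0.09  1.92  0.22  0.32 -2.01]
tool mm [ 0.6  0.1 11.1] rz 0.0
```

>>> servo_tool --steps '[{"xyz": [0.7,0,0],"twist": [0,0,0]},{"xyz": [0,0,1],"twist": [0,0,0]},{"xyz": [0,0,1],"twist": [0,0,0]},{"xyz": [0,0,0],"twist": [0,0,0]},{"xyz": [0,0,0],"twist": [0,0,0]}]'

```text
clock: 14.8
eef_pos: [0.4823, 0.1363, 0.0417]
tool_rot: [0.998, 0.059, -0.001, 0.0]
force: [-6.8, -0.4, -0.1]
opening: 0.445
grip_force: 81.6
```

>>> servo_tool --steps '[{"xyz": [0,0,1],"twist": [0,0,0]},{"xyz": [0,0,1],"twist": [0,0,0]},{"xyz": [0,0,0],"twist": [0,0,0]},{"xyz": [0,0,0],"twist": [0,0,0]}]'

```text
clock: 15.2
eef_pos: [0.4823, 0.1362, 0.0397]
tool_rot: [0.998, 0.059, -0.001, 0.0]
force: [-7.2, -0.9, -0.4]
opening: 0.452
grip_force: 81.6
```

>>> servo_tool --steps '[{"xyz": [0,0,1],"twist": [0,0,0]},{"xyz": [0,0,1],"twist": [0,0,0]},{"xyz": [0,0,0],"twist": [0,0,0]},{"xyz": [0,0,0],"twist": [0,0,0]}]'

```text
clock: 15.6
eef_pos: [0.4823, 0.1362, 0.0377]
tool_rot: [0.998, 0.059, -0.001, 0.0]
force: [-7.3, -1.3, -0.6]
opening: 0.448
grip_force: 81.6
```

>>> servo_tool --steps '[{"xyz": [0,0,1],"twist": [0,0,0]},{"xyz": [0,0,1],"twist": [0,0,0]},{"xyz": [0,0,0],"twist": [0,0,0]},{"xyz": [0,0,0],"twist": [0,0,0]}]'

```text
clock: 16.0
eef_pos: [0.4823, 0.1362, 0.0357]
tool_rot: [0.998, 0.059, -0.001, 0.0]
force: [-8.1, -1.4, -0.6]
opening: 0.448
grip_force: 81.6
```

>>> servo_tool --steps '[{"xyz": [0,0,1],"twist": [0,0,0]},{"xyz": [0,0,0],"twist": [0,0,0]},{"xyz": [0,0,0],"twist": [0,0,0]}]'

```text
clock: 16.3
eef_pos: [0.4823, 0.1362, 0.0347]
tool_rot: [0.998, 0.059, -0.001, 0.0]
force: [-8.4, -1.4, 0.2]
opening: 0.45
grip_force: 81.6
```

>>> servo_tool --steps '[{"xyz": [0,0,0.8],"twist": [0,0,0]},{"xyz": [0,0,0],"twist": [0,0,0]},{"xyz": [0,0,0],"twist": [0,0,0]}]'

```text
clock: 16.6
eef_pos: [0.4823, 0.1362, 0.0339]
tool_rot: [0.998, 0.059, -0.001, 0.0]
force: [-7.5, -1.2, 0.5]
opening: 0.448
grip_force: 81.6
```

>>> servo_tool --steps '[{"xyz": [0,0,0.6],"twist": [0,0,0]},{"xyz": [0,0,0],"twist": [0,0,0]},{"xyz": [0,0,0],"twist": [0,0,0]}]'

```text
clock: 16.9
eef_pos: [0.4823, 0.1362, 0.0333]
tool_rot: [0.998, 0.059, -0.001, 0.0]
force: [-6.6, -0.0, -0.0]
opening: 0.447
grip_force: 81.6
```

>>> servo_tool --steps '[{"xyz": [0,0,0.6],"twist": [0,0,0]},{"xyz": [0,0,0],"twist": [0,0,0]},{"xyz": [0,0,0],"twist": [0,0,0]}]'

```text
clock: 17.2
eef_pos: [0.4824, 0.1362, 0.0328]
tool_rot: [0.998, 0.059, -0.001, 0.0]
force: [-7.0, -1.4, 1.1]
opening: 0.451
grip_force: 81.8
```

```bash
python3 -c "
from h import *
to(.4824,.1364,.0327,.1187)"
```

```text
t 17.2 pos [482.4 136.2  32.8] th 0.1187 tilt [-0.0013 -0.0006] F [-7.  -1.4  1.1] grip 81.8 open 0.451 q [-0.3   0.94 -0.08  1.92  0.23  0.29 -2.01]
tool mm [ 0.1 -0.2  0.1] rz 0.0
```

>>> servo_tool --steps '[{"xyz": [0,0,0.4],"twist": [0,0,0]},{"xyz": [0,0,0],"twist": [0,0,0]},{"xyz": [0,0,0],"twist": [0,0,0]}]'

```text
clock: 17.5
eef_pos: [0.4823, 0.1362, 0.0327]
tool_rot: [0.998, 0.059, -0.001, 0.0]
force: [-9.8, -1.7, 9.9]
opening: 0.448
grip_force: 82.8
```

>>> servo_tool --steps '[{"xyz": [0,0,-0.3],"twist": [0,0,0]},{"xyz": [0,0,0],"twist": [0,0,0]},{"xyz": [0,0,0],"twist": [0,0,0]},{"xyz": [0,0,0],"twist": [0,0,0]},{"xyz": [0,0,0],"twist": [0,0,0]}]' --fingers 0.8

```text
clock: 18.0
eef_pos: [0.483, 0.1365, 0.0328]
tool_rot: [0.998, 0.059, 0.0, -0.0]
force: [0.8, -0.4, 0.7]
opening: 0.802
grip_force: 0.0
```

>>> servo_tool --steps '[{"xyz": [0,0,-20],"twist": [0,0,0]},{"xyz": [0,0,-35],"twist": [0,0,0]},{"xyz": [0,0,-35],"twist": [0,0,0]},{"xyz": [-10,0,-20],"twist": [0,0,0]},{"xyz": [0,0,0],"twist": [0,0,0]}]'

```text
clock: 18.5
eef_pos: [0.4731, 0.1354, 0.145]
tool_rot: [0.998, 0.059, 0.002, -0.0]
force: [0.2, -0.3, -0.6]
opening: 0.795
grip_force: 0.0
```

Run:
```python
from h import *
c=cam("wrist"); im=arm.camera("wrist"); to(.57,.148,.2,.1187); cv2.imwrite("pics/w5.png",im)
for r in arm.tip_of("wrist","rail_tab")[:2]: print(r["confidence"],r["position"],onz(c,r["position"],.085))
cv2.imwrite("pics/w5b.png",cv2.resize(im,(800,600),interpolation=2))
```

```text
t 18.55 pos [473.2 135.3 143.6] th 0.1187 tilt [0.0019 0.0006] F [ 0.1 -0.4  0.1] grip 0.0 open 0.803 q [-0.26  0.72 -0.14  1.89  0.19  0.54 -1.98]
tool mm [ 97.7  -1.1 -56.2] rz 0.0
0.7 [253.4, 67.7] [0.57036028 0.1455453  0.085     ]
```

View pics/w5b.png

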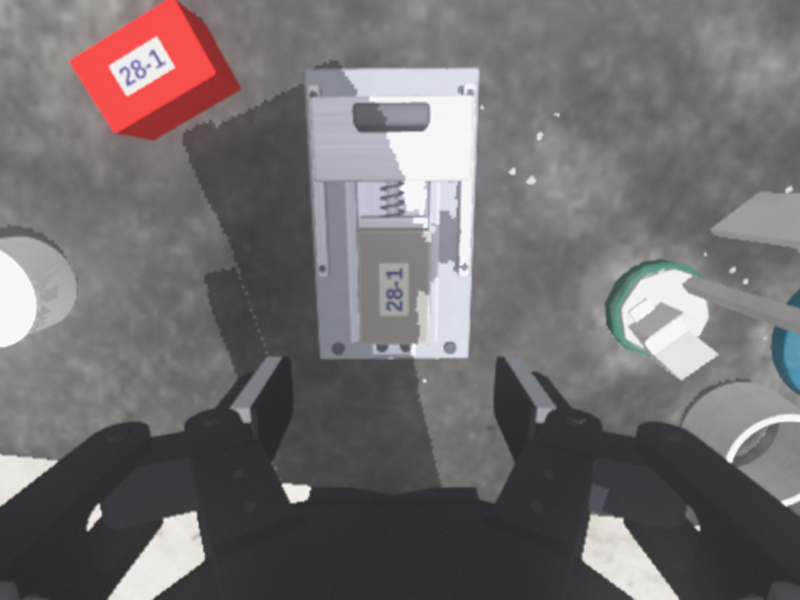

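The prism lies flat in the channel between the lip (390,347) and the follower (395,222). The rail tab is at view px (391,117). Next I'll close the fingers and go behind the tab.

>>> servo_tool --steps '[{"xyz": [26,0,-5],"twist": [0,0,0]},{"xyz": [30,0,0],"twist": [0,0,0]},{"xyz": [30,0,0],"twist": [0,0,0]},{"xyz": [25,0,0],"twist": [0,0,0]},{"xyz": [15,0,0],"twist": [0,0,0]}]' --fingers 0 --newtons 20

```text
clock: 19.1
eef_pos: [0.5993, 0.1501, 0.1461]
tool_rot: [0.998, 0.059, -0.001, 0.0]
force: [-0.3, -0.2, -0.3]
opening: -0.002
grip_force: 0.0
```

>>> servo_tool --steps '[{"xyz": [0,0,0],"twist": [0,0,0]},{"xyz": [0,0,0],"twist": [0,0,0]},{"xyz": [0,0,0],"twist": [0,0,0]}]'

```text
clock: 19.4
eef_pos: [0.5973, 0.1501, 0.1473]
tool_rot: [0.998, 0.059, -0.001, 0.0]
force: [-0.5, -0.5, 1.4]
opening: -0.002
grip_force: 0.0
```

Run:
```python
from h import *
to(.5984,.1504,.068,.1187)
c=cam("side"); im=arm.camera("side")
for r in arm.tip_of("side","rail_tab")[:3]: print(r["confidence"],r["position"],onz(c,r["position"],.085))
print("tcp px",proj(c,arm.observe()["eef_pos"]),"tab pred",proj(c,[.5704,.147,.085]))
```

```text
t 19.4 pos [597.3 150.1 147.3] th 0.119 tilt [-0.001  -0.0003] F [-0.5 -0.5  1.4] grip 0.0 open -0.002 q [-0.22  0.87 -0.17  1.42  0.17  0.86 -1.89]
tool mm [ 1.2 -0.1 79.3] rz 0.0
0.68 [241.8, 170.5] [0.57506271 0.14787826 0.085     ]
0.61 [324.0, 276.3] [0.44557523 0.64395272 0.085     ]
tcp px [233.74018478 149.75534476] tab pred [243.43193793 170.37453143]
```

>>> servo_tool --steps '[{"xyz": [8,0,20],"twist": [0,0,0]},{"xyz": [0,0,30],"twist": [0,0,0]},{"xyz": [0,0,18],"twist": [0,0,0]},{"xyz": [0,0,10],"twist": [0,0,0]},{"xyz": [0,0,0],"twist": [0,0,0]}]'

```text
clock: 20.0
eef_pos: [0.6055, 0.1511, 0.069]
tool_rot: [0.998, 0.059, -0.001, 0.0]
force: [0.9, 0.0, 0.0]
opening: -0.007
grip_force: 0.0
```

>>> servo_tool --steps '[{"xyz": [-2,0,0],"twist": [0,0,0]},{"xyz": [-2,0,0],"twist": [0,0,0]},{"xyz": [-2,0,0],"twist": [0,0,0]},{"xyz": [-2,0,0],"twist": [0,0,0]},{"xyz": [0,0,0],"twist": [0,0,0]}]'

```text
clock: 20.5
eef_pos: [0.5979, 0.1502, 0.07]
tool_rot: [0.998, 0.059, 0.0, -0.0]
force: [-0.2, -0.1, 0.2]
opening: 0.001
grip_force: 0.0
```

>>> servo_tool --steps '[{"xyz": [-2,0,0],"twist": [0,0,0]},{"xyz": [-2,0,0],"twist": [0,0,0]},{"xyz": [-1,0,0],"twist": [0,0,0]},{"xyz": [-1,0,0],"twist": [0,0,0]},{"xyz": [0,0,0],"twist": [0,0,0]}]'

```text
clock: 21.0
eef_pos: [0.592, 0.1495, 0.0697]
tool_rot: [0.998, 0.059, -0.0, 0.0]
force: [0.5, -0.2, -0.1]
opening: -0.0
grip_force: 0.0
```

>>> servo_tool --steps '[{"xyz": [-1,0,0],"twist": [0,0,0]},{"xyz": [-1,0,0],"twist": [0,0,0]},{"xyz": [-1,0,0],"twist": [0,0,0]},{"xyz": [0,0,0],"twist": [0,0,0]}]'

```text
clock: 21.4
eef_pos: [0.589, 0.1491, 0.0697]
tool_rot: [0.998, 0.059, -0.0, 0.0]
force: [0.2, 0.7, -0.1]
opening: 0.0
grip_force: 0.0
```

>>> servo_tool --steps '[{"xyz": [-1,0,0],"twist": [0,0,0]},{"xyz": [-1,0,0],"twist": [0,0,0]},{"xyz": [-1,0,0],"twist": [0,0,0]},{"xyz": [0,0,0],"twist": [0,0,0]}]'

```text
clock: 21.8
eef_pos: [0.586, 0.1487, 0.0698]
tool_rot: [0.998, 0.059, -0.0, 0.0]
force: [0.0, -0.3, -0.1]
opening: 0.002
grip_force: 0.0
```

>>> servo_tool --steps '[{"xyz": [-1,0,0],"twist": [0,0,0]},{"xyz": [-1,0,0],"twist": [0,0,0]},{"xyz": [-1,0,0],"twist": [0,0,0]},{"xyz": [0,0,0],"twist": [0,0,0]}]'

```text
clock: 22.2
eef_pos: [0.583, 0.1484, 0.0698]
tool_rot: [0.998, 0.059, -0.0, -0.0]
force: [-0.3, -0.7, -0.5]
opening: 0.004
grip_force: 0.0
```

>>> servo_tool --steps '[{"xyz": [-1,0,0],"twist": [0,0,0]},{"xyz": [-1,0,0],"twist": [0,0,0]},{"xyz": [-1,0,0],"twist": [0,0,0]},{"xyz": [0,0,0],"twist": [0,0,0]}]'

```text
clock: 22.6
eef_pos: [0.5803, 0.148, 0.0698]
tool_rot: [0.998, 0.059, 0.0, -0.0]
force: [3.7, 1.0, -1.5]
opening: 0.002
grip_force: 1.8
```

>>> servo_tool --steps '[{"xyz": [-1,0,0],"twist": [0,0,0]},{"xyz": [-1,0,0],"twist": [0,0,0]},{"xyz": [-1,0,0],"twist": [0,0,0]},{"xyz": [0,0,0],"twist": [0,0,0]}]'

```text
clock: 23.0
eef_pos: [0.577, 0.1476, 0.0698]
tool_rot: [0.998, 0.059, -0.0, 0.0]
force: [2.9, 0.1, 0.2]
opening: 0.001
grip_force: 1.5
```

Run:
```python
from h import *
for n in("side","wrist"):
    c=cam(n); im=arm.camera(n)
    for r in arm.tip_of(n,"rail_tab")[:2]: print(n,r["confidence"],r["position"],onz(c,r["position"],.085))
to(.53,.148,.07)
```

```text
side 0.97 [322.5, 274.5] [0.44711761 0.63872402 0.085     ]
side 0.67 [245.4, 172.4] [0.56536051 0.16230488 0.085     ]
t 23.2 pos [577.1 147.7  69.7] th 0.1188 tilt [-0.0003 -0.0001] F [ 1.8 -0.4  0.2] grip 1.0 open 0.002 q [-0.23  0.96 -0.15  1.56  0.2   0.64 -1.93]
tool mm [-46.7  -5.9  -0.2] rz -0.0
```

>>> servo_tool --steps '[{"xyz": [-2,0,0],"twist": [0,0,0]},{"xyz": [-2,0,0],"twist": [0,0,0]},{"xyz": [-2,0,0],"twist": [0,0,0]},{"xyz": [-2,0,0],"twist": [0,0,0]},{"xyz": [-2,0,0],"twist": [0,0,0]}]'

```text
clock: 23.7
eef_pos: [0.5671, 0.1464, 0.0698]
tool_rot: [0.998, 0.059, 0.0, 0.0]
force: [4.1, -1.0, 0.3]
opening: -0.0
grip_force: 2.2
```

>>> servo_tool --steps '[{"xyz": [-2,0,0],"twist": [0,0,0]},{"xyz": [-2,0,0],"twist": [0,0,0]},{"xyz": [-2,0,0],"twist": [0,0,0]},{"xyz": [-2,0,0],"twist": [0,0,0]},{"xyz": [-2,0,0],"twist": [0,0,0]}]'

```text
clock: 24.2
eef_pos: [0.5572, 0.1451, 0.0698]
tool_rot: [0.998, 0.059, 0.0, 0.0]
force: [4.8, -1.8, 1.4]
opening: -0.007
grip_force: 2.2
```

>>> servo_tool --steps '[{"xyz": [-2,0,0],"twist": [0,0,0]},{"xyz": [-2,0,0],"twist": [0,0,0]},{"xyz": [-2,0,0],"twist": [0,0,0]},{"xyz": [-2,0,0],"twist": [0,0,0]},{"xyz": [-2,0,0],"twist": [0,0,0]}]'

```text
clock: 24.7
eef_pos: [0.5473, 0.1439, 0.0698]
tool_rot: [0.998, 0.059, 0.0, 0.0]
force: [5.0, -1.9, 1.0]
opening: -0.001
grip_force: 2.2
```

>>> servo_tool --steps '[{"xyz": [-2,0,0],"twist": [0,0,0]},{"xyz": [-2,0,0],"twist": [0,0,0]},{"xyz": [-1,0,0],"twist": [0,0,0]},{"xyz": [0,0,0],"twist": [0,0,0]}]'

```text
clock: 25.1
eef_pos: [0.5421, 0.1434, 0.0697]
tool_rot: [0.998, 0.059, -0.0, 0.0]
force: [2.4, -1.6, -0.0]
opening: 0.0
grip_force: 1.1
```

Near home now, so I'll feel for the stop in 1 mm steps.

>>> servo_tool --steps '[{"xyz": [-1,0,0],"twist": [0,0,0]},{"xyz": [-1,0,0],"twist": [0,0,0]},{"xyz": [-1,0,0],"twist": [0,0,0]}]'

```text
clock: 25.4
eef_pos: [0.5394, 0.1431, 0.0698]
tool_rot: [0.998, 0.059, 0.0, 0.0]
force: [4.1, -1.5, 0.7]
opening: 0.0
grip_force: 2.1
```

>>> servo_tool --steps '[{"xyz": [-1,0,0],"twist": [0,0,0]},{"xyz": [-1,0,0],"twist": [0,0,0]}]'

```text
clock: 25.6
eef_pos: [0.5374, 0.1429, 0.0698]
tool_rot: [0.998, 0.059, 0.0, 0.0]
force: [5.9, -2.5, -0.0]
opening: 0.003
grip_force: 2.1
```

>>> servo_tool --steps '[{"xyz": [-0.7,0,0],"twist": [0,0,0]},{"xyz": [-0.7,0,0],"twist": [0,0,0]}]'

```text
clock: 25.8
eef_pos: [0.5361, 0.1427, 0.0698]
tool_rot: [0.998, 0.059, 0.0, 0.0]
force: [4.7, -2.3, 0.8]
opening: 0.002
grip_force: 2.1
```

>>> servo_tool --steps '[{"xyz": [-0.6,0,0],"twist": [0,0,0]},{"xyz": [-0.6,0,0],"twist": [0,0,0]}]'

```text
clock: 26.0
eef_pos: [0.5349, 0.1425, 0.0698]
tool_rot: [0.998, 0.059, 0.0, 0.0]
force: [4.0, -2.0, 0.5]
opening: -0.004
grip_force: 2.0
```

>>> servo_tool --steps '[{"xyz": [-0.6,0,0],"twist": [0,0,0]},{"xyz": [-0.6,0,0],"twist": [0,0,0]}]'

```text
clock: 26.2
eef_pos: [0.5337, 0.1424, 0.0698]
tool_rot: [0.998, 0.059, 0.0, 0.0]
force: [4.6, -2.3, 0.2]
opening: -0.0
grip_force: 2.0
```

>>> servo_tool --steps '[{"xyz": [-0.5,0,0],"twist": [0,0,0]},{"xyz": [-0.5,0,0],"twist": [0,0,0]}]'

```text
clock: 26.4
eef_pos: [0.5329, 0.1423, 0.0698]
tool_rot: [0.998, 0.059, 0.0, -0.0]
force: [7.6, -2.4, -0.9]
opening: 0.005
grip_force: 3.5
```

>>> servo_tool --steps '[{"xyz": [-0.3,0,0],"twist": [0,0,0]},{"xyz": [0,0,0],"twist": [0,0,0]}]'

```text
clock: 26.6
eef_pos: [0.5328, 0.1423, 0.0698]
tool_rot: [0.998, 0.059, 0.001, -0.0]
force: [7.1, -2.7, 0.1]
opening: -0.0
grip_force: 3.4
```

>>> servo_tool --steps '[{"xyz": [-0.3,0,0],"twist": [0,0,0]},{"xyz": [0,0,0],"twist": [0,0,0]}]'

```text
clock: 26.8
eef_pos: [0.5328, 0.1423, 0.0698]
tool_rot: [0.998, 0.059, 0.001, -0.0]
force: [9.2, -2.0, -2.8]
opening: 0.001
grip_force: 4.3
```

>>> servo_tool --steps '[{"xyz": [-0.5,0,0],"twist": [0,0,0]},{"xyz": [0,0,0],"twist": [0,0,0]}]'

```text
clock: 27.0
eef_pos: [0.5327, 0.1423, 0.0699]
tool_rot: [0.998, 0.059, 0.001, -0.0]
force: [10.7, -1.5, -3.3]
opening: 0.002
grip_force: 5.7
```

>>> servo_tool --steps '[{"xyz": [3,0,0],"twist": [0,0,0]},{"xyz": [10,0,0],"twist": [0,0,0]},{"xyz": [0,0,-35],"twist": [0,0,0]},{"xyz": [0,0,-45],"twist": [0,0,0]},{"xyz": [-40,0,-20],"twist": [0,0,0]}]'

```text
clock: 27.5
eef_pos: [0.5076, 0.14, 0.1723]
tool_rot: [0.998, 0.059, 0.003, -0.001]
force: [0.4, 0.9, 0.2]
opening: -0.001
grip_force: 0.0
```

>>> servo_tool --steps '[{"xyz": [-45,0,0],"twist": [0,0,0]},{"xyz": [-25,0,0],"twist": [0,0,0]},{"xyz": [0,0,0],"twist": [0,0,0]}]'

```text
clock: 27.8
eef_pos: [0.4323, 0.1306, 0.1702]
tool_rot: [0.998, 0.06, -0.001, 0.0]
force: [0.5, 0.4, 0.2]
opening: 0.001
grip_force: 0.0
```

Run:
```python
from h import *
c=cam("wrist"); im=arm.camera("wrist"); to(.57,.148,.2,.1187)
for X in box(0,0,0,.04,.079,.0595,.0595)[::2]:
    q=Rn.from_euler("z",.123).apply(np.array(X)+[.022,0,0])+[.4882,.1372,0]; cv2.circle(im,tuple(int(v) for v in proj(c,q)),1,(0,255,0),-1)
cv2.imwrite("pics/w6b.png",cv2.resize(im,(800,600),interpolation=2))
```

```text
t 27.85 pos [434.2 131.  170.1] th 0.1198 tilt [-0.0009 -0.0001] F [ 1.1 -0.8 -0.3] grip 0.0 open 0.002 q [-0.27  0.64 -0.15  1.99  0.18  0.53 -2.  ]
tool mm [136.8  -0.7 -30. ] rz 0.001
```

View pics/w6b.png

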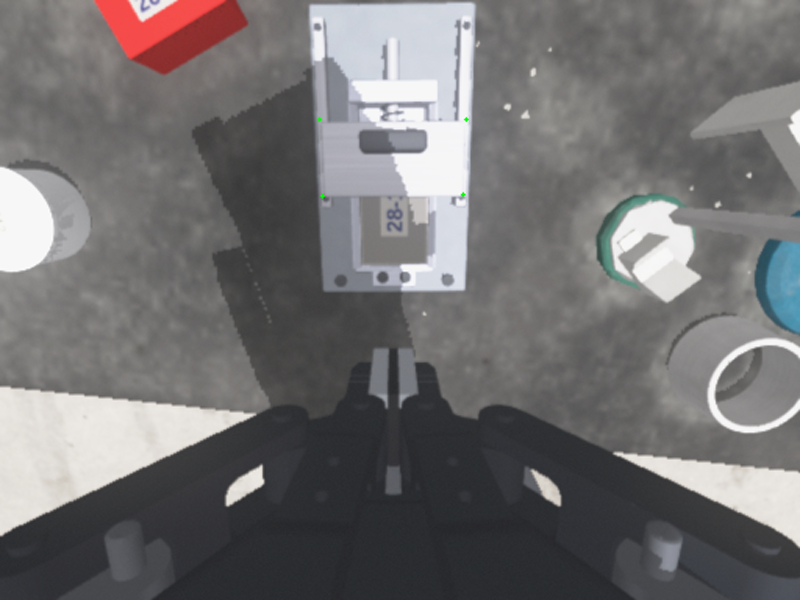

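The bridge (view px x 320–468, y 122–196) matches the predicted home rectangle. The prism lies flat beneath it against the lip (395,265), and the gripper is clear. Handing in.

```bash
python3 -c "
from bench import arm
print(arm.sign_off())"
```

```text
the job is handed in; nothing more can be done
None
```

The prism is seated flat behind the lip, the retaining rail is home against its stop, and I handed the job in at about 28 s; the highest push I read was about 11 N on the rail, and the tin, bottle and beaker were left alone.

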